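# Latch the specimen dry case tight

### The arm

A 6-joint arm with a two-finger parallel gripper is mounted at the origin on the work surface. World frame = base frame: x ahead of the robot, y to its left, z up, the work surface at z = 0. Lengths are in m, angles in rad, forces in N, time in s.
With the tool pointing down it reaches from about 0.3 to 0.775 m from the base axis. Payload 14.6 kg.
Tool frame: the origin (TCP) lies midway between the tips of the shut fingers; the grasp point (between the pads) lies 19 mm behind it (ctrl.grip_depth is the z of the grasp point in the tool frame, in m); z points along the fingers, y is the line along which they close (so a half turn about z gives the same grasp; the last joint's range is limited). The gripper opens to 94 mm and grips with 3 to 60 N. Pads are 16 mm wide; open, the fingers measure 119 mm over their backs; the gripper's body (75 mm by 177 mm) begins 78 mm behind the grasp point.
Start: joints at [1.244, 0.3, 1.521, -0, 1.321, -0.067], TCP at [0.141, 0.532, 0.205] pointing down, gripper open.
Joint ranges: [-3.03, 3.03], [-0.79, 2.21], [0.23, 2.52], [-1.04, 4.18], [0, 3.07], [-2.55, 2.55]. Speed limits (rad/s): [2.22, 2.22, 2.57, 3.14, 3.14, 3.14].

### API

Orientations are given as [roll, pitch, yaw] about the fixed x, y, z axes, in that order (R = Rz(yaw) Ry(pitch) Rx(roll)).
In Python, from station import ctrl gives the robot as it stands. The module is installed in compiled form; this text tells all that it offers.
- The arm moves only by the tool carry_out, never from a script. Its argument "commands" is a list of rows, each a list of 3 entries, a list of its own where there are three numbers: the closure, from 0 (fully open) to 1 (shut), then the shift along the tool's x, y, z in mm, then the turn, a rotation vector about the tool's x, y, z in rad. In form: [[gripper, [tx, ty, tz], [wx, wy, wz]], ...]. A call has 1 to 10 rows; each row shifts and turns the commanded pose from where the row before left it, along the tool's axes as they then stand; what a row does not reach is not made up. A row lasts 1/8 s, in which the tool goes at most 62.5 mm and 10.7 degrees, less where a joint would pass 70% of its speed; a pose out of reach is approached as far as the arm can. A call with a gripper value outside its range is refused whole. The fingers move at their own pace and stop on an object; "squeeze" is the grip in N (left out, the last holds). Time passes only in rows, so rows that do not move let the fingers close. It gives the time, the measured TCP pose, the force, the opening and the grip force at its end, in the units of the state.
- ctrl.get_obs(): the state, without advancing time (a new reading comes with each control period).
- ctrl.camera(name): name is "side" or "top" or "wrist"; returns a dict with "img" (400x640x3 uint8, blue, green, red), "camera_matrix" (3x3 intrinsics, pixels), "k1" (the pictures are not rectified: a ray, as slopes to the right and down, at radius r is drawn at 1 + k1 r^2 times it, then the intrinsics apply), "rvec" (rotation vector, rad) and "tvec" (3), from world to camera coordinates, as OpenCV has them. Camera axes: x right, y down, z forward; pixel columns grow to the right and rows downward; lengths in m; the calibration is good to about 2 mm. A picture is of the moment at which its call begins. There is no depth.
- ctrl.hand_in(): hands the job in; it is judged then, once.
Trained networks look in the newest picture that a camera, given by its name, has taken for a name from the list of things; names that differ only in an ending like _2 or _b are one class to them, and where a whole thing is asked for, a point or a joint stands for the part that bears it (a point fixed in the world has none). Each returns a list of dicts, best first, with "score" (0 to 1); they miss things now and then, are a little off and sometimes report something else, mostly with a low value. They report only what shows in the picture. A call takes as long as a camera call.
- ctrl.outline_of(thing, camera): "region" (400x640 bool, what is visible of it).
- ctrl.place_of(thing, camera): "at" ([x, y, z] in m, in world coordinates, good to about 4 mm: a listed point, or the origin of a listed thing).
The state is a dict: "time_s": time; "qpos": joint angles; "joint_vel": joint speeds; "tau": joint torques, N m; "ee_pos": TCP position; "eef_rot": TCP orientation; "force": force on the tool from outside, world axes, zero at the start; "moment": the same for the moment, N m; "grip_width": finger opening in m; "grip_force": force on a finger pad.
Only numpy, scipy, OpenCV 4.12 (cv2) and the standard library are available. Lean on these libraries where they do the work, as an engineer would, in place of code of your own. Each camera call takes 0.05 s, during which the arm holds its last target. There are 200 camera calls.

### The job

One of the two grey specimen dry cases, the one with the yellow T-handle, has been left unlatched, so its white top door stands proud on its gasket. Turn the yellow T-handle clockwise as far as it goes, so that the door is drawn down tight, then let go. Leave the case with the black T-handle latched as it is.

Things in the scene. Friction and masses are not known exactly. Their poses are not given: they have to be found in the camera images.
- amber_grip (a point): Centre of the yellow T-handle's bar (84 mm long, 16 wide, 18 high), about 172 mm above the table, on the white top door of one case. Underside 33 mm above the door, on an 18 mm round stem. y axis along the bar, x across it, z up along its spindle (tilted under 3 degrees). The bar turns about z; its centre sinks about 6 mm, steadily, over the full turn as the door is drawn down.
- amber_latch (a joint): Yellow T-handle's turn in rad: 0 unlatched (bar along the case's front edge, across the robot's view), growing CLOCKWISE seen from above to the stop at 1.45 (83 degrees; bar pointing front to back, door tight). Starts between 0 and 0.25. Needs about 0.2 N m all the way and stays where it is left. Pressing on the door does not turn it.
- amber_door (a joint): Opening in rad of that case's top door: 0.033 to 0.040 unlatched (front edge 7 to 8 mm proud, black gasket showing), 0 tight. Hinged at the back edge, 200 mm from the front; moved by the latch only. The two look-alike grey cases are 200 x 180 x 110 mm and fixed to the table, side by side, either one on the left, fronts facing the robot within 0.3 rad.
- black_latch (a joint): Turn in rad of the same T-handle in black on the other case, which is already latched: starts at 1.40 to 1.45. To be left alone.

How it is judged:
By the outcome, as a careful person would: the job done as asked, in the order asked, and still so for the second after the job is handed in, with the robot touching nothing.
It also fails if it takes over 35 s, if anything falls off the work surface, if the arm or the gripper's body presses on something with over 40 N, if the wrist force passes 120 N, or if a joint passes its speed limit or range.

## Working session

There is one attempt and no reset: what is moved stays moved. The work goes in short steps, Python scripts to look and compute and a tool call to move; the robot and the scene stay as the last step left them, time stands still between calls to the robot, and variables do not carry over. Pictures are saved under pics/ and viewed, at most 10 in all, crops included, and the job is handed in when it is done.

Besides the shell and the picture viewer there is one more tool, called after "Call:" by a JSON object that holds its "fn" and its "kwargs". carry_out: Moves the arm, as the interface text tells. Its arguments: {"type":"object","properties":{"commands":{"type":"array","items":{"type":"array"}},"squeeze":{"type":"number"}},"required":["commands"]}

```bash
mkdir -p pics
python3 - <<'E'
from station import ctrl
import cv2,numpy as np
o=ctrl.get_obs();print({k:np.round(v,3) for k,v in o.items()},ctrl.grip_depth)
ims=[]
for c in("top","side"):
    d=ctrl.camera(c);ims.append(d["img"])
    for n in("amber_grip","black_latch"):
        print(c,n,[(np.round(r["at"],4),round(r["score"],2)) for r in ctrl.place_of(n,c)] if n=="amber_grip" else 0)
        for r in ctrl.outline_of(n,c)[:2]:
            ys,xs=np.nonzero(r["region"]);print("outl",r["score"],len(xs),xs.mean(),ys.mean())
    print(np.round(cv2.Rodrigues(d["rvec"])[0],2).tolist(),np.round(d["tvec"],3))
cv2.imwrite("pics/top.png",ims[0]);cv2.imwrite("pics/side.png",ims[1])
E
```

```text
{'time_s': np.float64(0.0), 'qpos': array([ 1.244,  0.3  ,  1.522,  0.   ,  1.321, -0.067]), 'joint_vel': array([-0.001, -0.002, -0.001,  0.   , -0.001, -0.001]), 'tau': array([ 1.0000e-03, -5.3181e+01, -3.5273e+01,  7.1000e-02,  2.4000e-02,
       -0.0000e+00]), 'ee_pos': array([0.141, 0.531, 0.205]), 'eef_rot': array([-3.14 , -0.   ,  2.882]), 'force': array([-0.269,  0.157, -0.417]), 'moment': array([ 0.013,  0.01 , -0.02 ]), 'grip_force': np.float64(0.0), 'grip_width': np.float64(0.094)} -0.0188
top amber_grip [(array([ 0.4989, -0.18  ,  0.1728]), 0.96)]
outl 0.78 495 404.9313131313131 264.3878787878788
top black_latch 0
outl 0.88 543 216.2596685082873 213.2744014732965
[[0.12, -0.99, -0.0], [-0.97, -0.12, -0.23], [0.22, 0.03, -0.97]] [-0.067  0.622  0.797]
side amber_grip [(array([ 0.5025, -0.1748,  0.1748]), 0.7)]
outl 0.85 481 404.7858627858628 171.96049896049897
side black_latch 0
outl 0.67 991 296.7780020181635 293.1765893037336
[[-0.9, -0.44, 0.02], [-0.32, 0.61, -0.73], [0.31, -0.66, -0.69]] [0.54  0.312 0.868]
```

View pics/top.png

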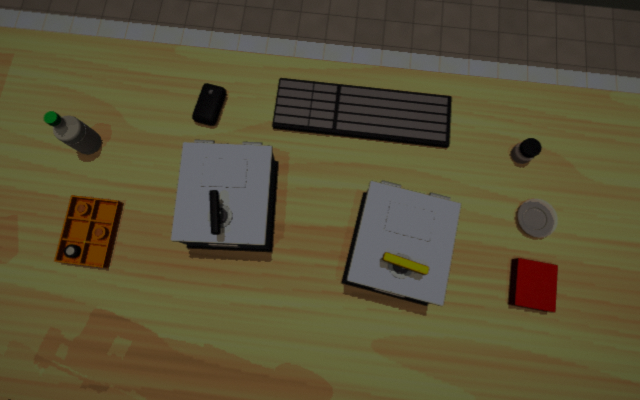

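View pics/side.png

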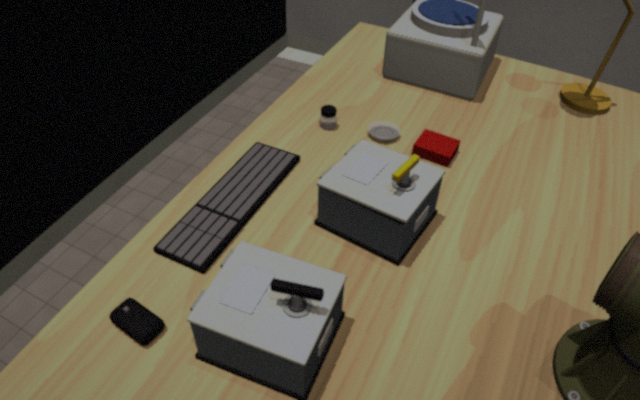

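```bash
cat > h.py <<'E'
from station import ctrl
import cv2,numpy as np
from scipy.spatial.transform import Rotation as Ro
def world(d,px,z):
    K=d["camera_matrix"];p=cv2.undistortPoints(np.float64(px).reshape(-1,1,2),K,np.array([d["k1"],0,0,0.]))[:,0]
    # (drawn = ideal*(1+k1 r^2): OpenCV's model)
    R=cv2.Rodrigues(np.float64(d["rvec"]))[0];C=-R.T@np.ravel(d["tvec"])
    r=np.c_[p,np.ones(len(p))]@R
    return C+r*((z-C[2])/r[:,2])[:,None]
def bar(cam,z=.181):
    d=ctrl.camera(cam);out=ctrl.outline_of("amber_latch",cam)
    hsv=cv2.cvtColor(d["img"],cv2.COLOR_BGR2HSV)
    for src in [ctrl.outline_of("amber_grip",cam)]:
        if not src: print(cam,"none");continue
        m=src[0]["region"]
        m=cv2.dilate(m.astype(np.uint8),np.ones((5,5)))>0
        m&=(abs(hsv[...,0].astype(int)-28)<6)&(hsv[...,1]>150)&(hsv[...,2]>60)
        n,l,s,_=cv2.connectedComponentsWithStats(m.astype(np.uint8));m=l==1+s[1:,4].argmax()
        ys,xs=np.nonzero(m);w=world(d,np.c_[xs,ys],z)[:,:2]
        (c,sz,a)=cv2.minAreaRect((w*1000).astype(np.float32))
        u=np.linalg.svd(w-w.mean(0),full_matrices=False)[2][0]
        print(cam,src[0]["score"],len(xs),"mean",w.mean(0).round(4),"rect",np.round(c,1),np.round(sz,1),"bar dir deg",np.degrees(np.arctan2(u[1],u[0]))%180)
    print("place",[(np.round(r["at"],4),round(r["score"],2)) for r in ctrl.place_of("amber_grip",cam)])
    return d
E
python3 - <<'E'
from h import *
bar("top");bar("side")
d=ctrl.camera("top")
# case door corners from picture: front-left, front-right, back-left, back-right at z~.13
print(world(d,[[351,283],[441,303],[371,184],[460,200],[215,212]],.13).round(3))
E
```

```text
top 0.91 385 mean [ 0.4996 -0.1737] rect [ 499.7 -173.4] [81.6 15. ] bar dir deg 77.72952664841712
place [(array([ 0.4986, -0.1756,  0.1705]), 0.63)]
side 0.67 235 mean [ 0.4967 -0.1673] rect [ 495.6 -167.6] [94.5 18.2] bar dir deg 80.21167957010178
place [(array([ 0.4991, -0.1752,  0.1745]), 0.59)]
[[ 0.455 -0.085  0.13 ]
 [ 0.438 -0.255  0.13 ]
 [ 0.651 -0.105  0.13 ]
 [ 0.64  -0.282  0.13 ]
 [ 0.558  0.194  0.13 ]]
```

Call:
{"fn": "carry_out", "kwargs": {"commands": [[0,[0,0,-45],[0,0,0]],[0,[0,0,-45],[0,0,0]],[0,[-40,-45,0],[0,0,0]],[0,[-40,-45,0],[0,0,0]],[0,[-40,-45,0],[0,0,0]],[0,[-40,-45,0],[0,0,0]],[0,[-40,-45,0],[0,0,0]],[0,[-40,-45,0],[0,0,0]],[0,[-40,-45,0],[0,0,0]],[0,[-40,-45,0],[0,0,0]]]}}

```text
time_s: 2.1
ee_pos: [0.3585, 0.0995, 0.2958]
eef_rot: [3.141, 0.001, 2.882]
force: [0.8, 0.4, 0.1]
grip_width: 0.0938
grip_force: 0.0
```

Call:
{"fn": "carry_out", "kwargs": {"commands": [[0,[-40,-45,0],[0,0,0]],[0,[-40,-45,0],[0,0,0]],[0,[-40,-45,0],[0,0,0]],[0,[-40,-45,0],[0,0,0]],[0,[0,0,0],[0,0,0.18]],[0,[0,0,0],[0,0,0.18]],[0,[0,0,0],[0,0,0.18]],[0,[0,0,0],[0,0,0.18]],[0,[0,0,0],[0,0,0.18]],[0,[0,0,0],[0,0,0.18]]]}}

```text
time_s: 3.35
ee_pos: [0.4665, -0.1137, 0.2955]
eef_rot: [3.142, 0.0, 1.796]
force: [0.1, -0.0, -0.0]
grip_width: 0.0941
grip_force: 0.0
```

Call:
{"fn": "carry_out", "kwargs": {"commands": [[0,[0,0,0],[0,0,0.18]],[0,[0,0,0],[0,0,0.18]],[0,[0,0,0],[0,0,0.08]],[0,[0,0,0],[0,0,0]]]}}

```text
time_s: 3.85
ee_pos: [0.4664, -0.1136, 0.2955]
eef_rot: [-3.142, 0.0, 1.362]
force: [0.3, 0.5, 0.3]
grip_width: 0.0941
grip_force: 0.0
```

Run:
```python
from h import *
d=bar("wrist");cv2.imwrite("pics/w1.png",d["img"])
bar("top")
o=ctrl.get_obs();print(o["ee_pos"],o["eef_rot"],o["qpos"],o["time_s"])
```

```text
wrist 0.66 1108 mean [ 0.4985 -0.1695] rect [ 498.2 -171.4] [81.5 15.2] bar dir deg 77.92780919397286
place [(array([ 0.5004, -0.1744,  0.1713]), 0.86)]
top none
place []
[ 0.4664611  -0.113651    0.29546177] [3.14156188e+00 2.31232087e-05 1.36227403e+00] [-3.15284703e-01  8.52412911e-02  1.56833803e+00 -1.97803667e-05
  1.48798027e+00 -1.06760773e-01] 4.25
```

View pics/w1.png

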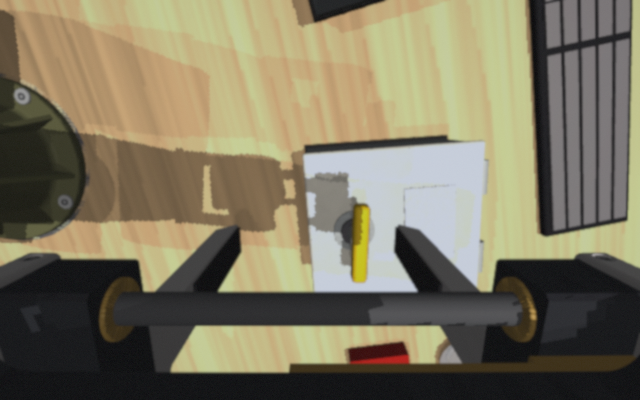

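Call:
{"fn": "carry_out", "kwargs": {"commands": [[0,[-36,22,0],[0,0,0]],[0,[-35,22,0],[0,0,0]],[0,[0,0,40],[0,0,0]],[0,[0,0,40],[0,0,0]],[0,[0,0,0],[0,0,0]]]}}

```text
time_s: 4.88
ee_pos: [0.4938, -0.1919, 0.2134]
eef_rot: [-3.137, -0.001, 1.362]
force: [-0.1, 0.2, 1.2]
grip_width: 0.0938
grip_force: 0.0
```

Run:
```python
from h import *
d=bar("wrist");cv2.imwrite("pics/w2.png",d["img"])
o=ctrl.get_obs();print(o["ee_pos"],o["eef_rot"],o["time_s"])
```

```text
wrist 0.59 2259 mean [ 0.4998 -0.171 ] rect [ 499.3 -173.1] [79.2 15.2] bar dir deg 77.80670459522456
place [(array([ 0.4968, -0.1739,  0.1735]), 0.72)]
[ 0.49546603 -0.19242123  0.21745433] [3.13877985e+00 6.35574609e-04 1.36207841e+00] 5.075
```

View pics/w2.png

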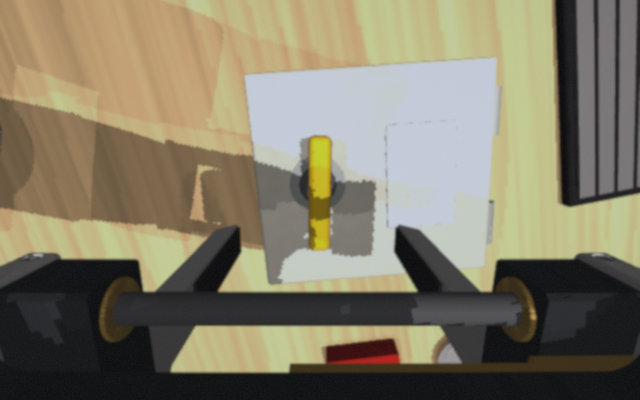

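The bar (320, 193) lies centred between the fingers (240 and 400). I'll go down and close gently.

Call:
{"fn": "carry_out", "kwargs": {"commands": [[0,[0,0,30],[0,0,0]],[0,[0,0,28],[0,0,0]],[0.7,[0,0,0],[0,0,0]],[1,[0,0,0],[0,0,0]],[1,[0,0,0],[0,0,0]],[1,[0,0,0],[0,0,0]],[1,[0,0,0],[0,0,0]],[1,[0,0,0],[0,0,0]]], "squeeze": 20}}

```text
time_s: 6.08
ee_pos: [0.4948, -0.1922, 0.1576]
eef_rot: [3.141, 0.0, 1.362]
force: [-0.1, 0.2, -0.3]
grip_width: 0.0374
grip_force: 0.0
```

Call:
{"fn": "carry_out", "kwargs": {"commands": [[1,[0,0,0],[0,0,0]],[1,[0,0,0],[0,0,0]],[1,[0,0,0],[0,0,0]],[1,[0,0,0],[0,0,0]]]}}

```text
time_s: 6.58
ee_pos: [0.4946, -0.1922, 0.1574]
eef_rot: [-3.141, -0.0, 1.362]
force: [-1.3, 0.9, 1.3]
grip_width: 0.0163
grip_force: 20.0
```

Call:
{"fn": "carry_out", "kwargs": {"commands": [[1,[0.2,-2.8,0.6],[0,0,0.14]],[1,[0.2,-2.8,0.6],[0,0,0.14]],[1,[0.2,-2.8,0.6],[0,0,0.14]],[1,[0.2,-2.8,0.6],[0,0,0.14]],[1,[0,0,0],[0,0,0]]]}}

```text
time_s: 7.2
ee_pos: [0.4846, -0.1872, 0.1552]
eef_rot: [-3.141, 0.001, 0.802]
force: [-5.5, -2.0, 4.0]
grip_width: 0.0157
grip_force: 20.0
```

Call:
{"fn": "carry_out", "kwargs": {"commands": [[1,[0.2,-2.8,0.6],[0,0,0.14]],[1,[0.2,-2.8,0.6],[0,0,0.14]],[1,[0.2,-2.8,0.6],[0,0,0.14]],[1,[0.2,-2.8,0.6],[0,0,0.14]],[1,[0,0,0],[0,0,0]]]}}

```text
time_s: 7.82
ee_pos: [0.4785, -0.1777, 0.1526]
eef_rot: [-3.141, 0.002, 0.242]
force: [-11.1, -3.6, 4.9]
grip_width: 0.0159
grip_force: 20.0
```

Call:
{"fn": "carry_out", "kwargs": {"commands": [[1,[0.1,-1.6,0.4],[0,0,0.08]],[1,[0.1,-1.6,0.4],[0,0,0.08]],[1,[0,0,0],[0,0,0]]]}}

```text
time_s: 8.2
ee_pos: [0.4779, -0.1747, 0.1519]
eef_rot: [3.141, 0.003, 0.083]
force: [-13.8, -3.9, 6.5]
grip_width: 0.0158
grip_force: 20.0
```

Call:
{"fn": "carry_out", "kwargs": {"commands": [[1,[0,-1.0,0.2],[0,0,0.05]],[1,[0,0,0],[0,0,0]]]}}

```text
time_s: 8.45
ee_pos: [0.4778, -0.1738, 0.1517]
eef_rot: [3.141, 0.003, 0.034]
force: [-12.9, -4.1, 6.2]
grip_width: 0.0157
grip_force: 20.0
```

Call:
{"fn": "carry_out", "kwargs": {"commands": [[1,[0,-1.0,0.2],[0,0,0.05]],[1,[0,0,0],[0,0,0]]]}}

```text
time_s: 8.7
ee_pos: [0.4777, -0.1729, 0.1514]
eef_rot: [3.141, 0.003, -0.016]
force: [-13.0, -5.2, 6.3]
grip_width: 0.0153
grip_force: 20.0
```

Run:
```python
from h import *
o=ctrl.get_obs();print({k:np.round(o[k],3) for k in("ee_pos","eef_rot","force","moment","qpos")})
```

```text
{'ee_pos': array([ 0.478, -0.173,  0.151]), 'eef_rot': array([ 3.141e+00,  3.000e-03, -1.600e-02]), 'force': array([-12.979,  -5.2  ,   6.302]), 'moment': array([-0.995,  2.446, -0.011]), 'qpos': array([-0.418,  0.261,  1.702, -0.002,  1.181,  1.17 ])}
```

Call:
{"fn": "carry_out", "kwargs": {"commands": [[1,[0,-1.0,0.1],[0,0,0.05]],[1,[0,0,0],[0,0,0]]]}}

```text
time_s: 8.95
ee_pos: [0.478, -0.1728, 0.1515]
eef_rot: [3.139, 0.002, -0.066]
force: [-11.2, -12.5, 3.9]
grip_width: 0.0162
grip_force: 20.1
```

Call:
{"fn": "carry_out", "kwargs": {"commands": [[1,[0,-1.0,0],[0,0,0.05]],[1,[0,0,0],[0,0,0]]]}}

```text
time_s: 9.2
ee_pos: [0.4784, -0.1726, 0.1515]
eef_rot: [3.137, 0.0, -0.116]
force: [-7.1, -19.4, 0.7]
grip_width: 0.0169
grip_force: 20.2
```

Call:
{"fn": "carry_out", "kwargs": {"commands": [[0,[0,0,0],[0,0,0]],[0,[0,0,0],[0,0,0]],[0,[0,0,0],[0,0,0]],[0,[0,0,0],[0,0,0]],[0,[0,0,0],[0,0,0]],[0,[0,0,0],[0,0,0]]]}}

```text
time_s: 9.95
ee_pos: [0.479, -0.1702, 0.1513]
eef_rot: [-3.142, 0.0, -0.118]
force: [0.4, 0.2, -0.1]
grip_width: 0.0735
grip_force: 0.0
```

Call:
{"fn": "carry_out", "kwargs": {"commands": [[0,[0,0,-30],[0,0,0]],[0,[0,0,-40],[0,0,0]],[0,[0,0,-40],[0,0,0]],[0,[-50,0,0],[0,0,0]],[0,[-50,0,0],[0,0,0]],[0,[0,0,0],[0,0,0]]]}}

```text
time_s: 10.7
ee_pos: [0.378, -0.1582, 0.262]
eef_rot: [3.141, -0.001, -0.119]
force: [0.0, -0.3, 0.7]
grip_width: 0.0938
grip_force: 0.0
```

Run:
```python
from h import *
d=bar("wrist",.175);e=bar("side",.175)
cv2.imwrite("pics/f.png",cv2.resize(e["img"][100:300,260:500],None,fx=3,fy=3)[:600,:800])
cv2.imwrite("pics/w3.png",d["img"])
o=ctrl.get_obs();print({k:np.round(o[k],3) for k in("time_s","ee_pos","eef_rot","force")})
```

```text
wrist none
place [(array([ 0.4987, -0.1739,  0.1698]), 0.76)]
side 0.58 299 mean [ 0.494  -0.1659] rect [ 495.  -164.6] [26.3 80. ] bar dir deg 178.33823926247632
place [(array([ 0.5014, -0.176 ,  0.1648]), 0.62)]
{'time_s': np.float64(11.1), 'ee_pos': array([ 0.38 , -0.158,  0.261]), 'eef_rot': array([-3.141e+00,  1.000e-03, -1.180e-01]), 'force': array([0.278, 0.137, 0.605])}
```

View pics/f.png

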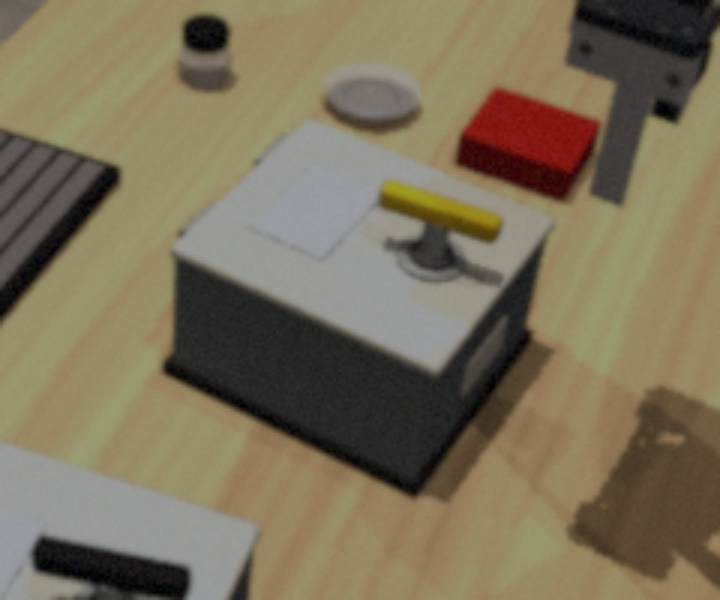

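View pics/w3.png

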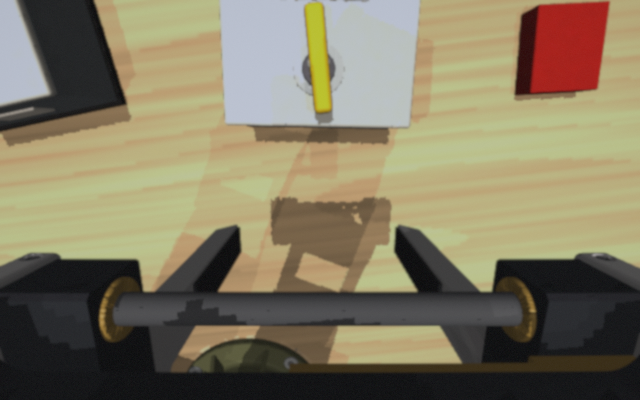

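The handle is at its stop: the lateral force rose with no further motion, and the bar is about front to back within the few degrees the 83° stop leaves. The door lies flush, and the gripper is clear.

```bash
python3 -c "
from station import ctrl
print(ctrl.hand_in())"
```

```text
the job is handed in; nothing more can be done
None
```

I turned the yellow T-handle clockwise to its stop and let go; in the last pictures the door looks flush. I never touched the black-handled case, and I handed the job in at about 11 s.

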